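# Raise the telescopic work lamp to its second stop and hold it there

### The job

Raise the green work lamp above the bench to its full height: press its red button so that the mast springs free, then grip the black knob and pull the mast straight up, through the click of the first stop, until it comes up solid against the second stop. It sinks back if let go, so finish while still gripping the knob and holding the mast up at the second stop. Leave the wooden blank under the lamp where it is.

Things in the scene. Friction and masses are not known exactly. Their poses are not given: they have to be found in the camera images.
- lamp_base: green work lamp fixed to the bench: foot plate 110x90x14 mm, upright tube 31 mm thick, 38 mm collar with its top 125 mm above the bench. Origin: under the plate's middle, on the tube's axis; z up. The button arm points to -x, the lamp head (54 mm disc, 95 mm from the axis) to +x; a steel ball-catch screw is on the -y side, the brass stop screw on the +y side, below the collar
- lamp_mast (a joint): height of the sliding mast (m): 0 = down, locked (under 2 mm play). The button frees it: a spring lifts it to 0.014-0.025. Above that it must be pulled; the spring pulls back about 120 N per m. First stop: ball catch met at about 0.033, takes 5 to 9 N more, passed by 0.048. Second stop: solid, between 0.068 and 0.088, set anew each time. Let go from there, it springs back down
- lamp_knob (a point): middle of the black upright knob on top of the mast: cylinder, 26 mm diameter, 40 mm tall (20 mm above and below this point); grip it from above, best with the fingers closing along the lamp's y axis so that they straddle the 10 mm wide lamp arm, whose top is 21 mm below this point. 157 mm above the bench with the mast down; moves with the mast
- lamp_button (a joint): travel of the red button (m): 0 = out, 0.007 = fully in (3 to 4 N, straight down); it frees the mast from about 0.005, so press it home; springs back out when let go
- lamp_button_top (a point): middle of the top of the red round button, 24 mm diameter, on the arm 65 mm from the tube's axis; pressed straight down
- lamp_foot (a point): point on the mast's axis inside the tube, at the top of the mast's foot: it meets the second stop. Moves with the mast
- lamp_stop_face (a point): underside of the second stop, on the tube's axis (at the height of the brass screw in the slot on the tube's +y side, 3 mm below the screw's middle). Fixed during the job. Its height minus that of lamp_foot is the pull still left (m)
- billet: pale split wooden blank, 56x104x46 mm, standing loose on the bench under the lamp head; origin: centre of its underside

How it is judged:
By the outcome, as a careful person would: the job done as asked, in the order asked, and still so for the second after the job is handed in, while the arm keeps its last pose, push and grip.
It also fails if it takes over 42 s, if anything falls off the work surface, if the arm or the gripper's body presses on something with over 40 N, if the wrist force passes 120 N, or if a joint passes its speed limit or range.

### The arm

A 7-joint arm with a two-finger parallel gripper is mounted at the origin on a cart in front of the work surface, level with it; the furniture and walls round the work are solid. World frame = base frame: x ahead of the robot, y to its left, z up, the work surface at z = 0. Lengths are in m, angles in rad, forces in N, time in s.
With the tool pointing down it reaches from about 0.425 to 0.875 m from the base axis. Payload 9.9 kg.
Tool frame: the origin (TCP) lies at the very end of the fingers, on their centre line; the grasp point (between the pads) lies 19 mm behind it; z points along the fingers, y is the line along which they close (so a half turn about z gives the same grasp; the last joint's range is limited). The gripper opens to 85 mm and grips with 20 to 120 N. Pads are 22 mm wide; open, the fingers measure 114 mm over their backs; the gripper's body (76 mm by 85 mm) begins 54 mm behind the grasp point. The pads swing forward as they close: fully open they stand 13 mm farther back than shut.
Start: joints at [1.092, 0.576, 0.025, 1.437, -0.015, 1.129, -0.057], TCP at [0.26, -0.623, 0.231] pointing down, gripper open.
Joint ranges: [-2.76, 2.76], [-0.34, 2.15], [-1.52, 1.57], [0.19, 2.46], [-1.09, 4.23], [0.17, 1.99], [-2.82, 2.82]. Speed limits (rad/s): [2.22, 2.22, 3.01, 3.01, 3.14, 3.14, 3.14].

### API

Orientations are given as a unit quaternion [x, y, z, w].
In Python, from plant import get_obs, viewer, order gives the robot as it stands. The module is installed in compiled form; this text tells all that it offers.
- The arm moves only by the tool drive_tool, never from a script. Its argument "motion" is a list that holds one entry, the list of rows, each a list of 5 numbers: the opening, from 0 (shut) to 1 (fully open), then the shift along the tool's x, y, z in cm, then the turn about the tool's z in degrees. In form: [[[grip, tx, ty, tz, twist], ...]]. A call has 1 to 12 rows; each row shifts and turns the commanded pose from where the row before left it, along the tool's axes as they then stand; what a row does not reach is not made up. A row lasts 1/8 s, in which the tool goes at most 62.5 mm and 10.7 degrees, less where a joint would pass 70% of its speed; a pose out of reach is approached as far as the arm can. A call is refused whole if a number of a shift passes 6.25 or a number of a turn 10.7, either way. A call with a gripper value outside its range is refused whole. The fingers move at their own pace and stop on an object; "squeeze" is the grip in N (left out, the last holds). Time passes only in rows, so rows that do not move let the fingers close. It gives the time, the measured TCP pose, the force, the opening and the grip force at its end, in the units of the state.
- get_obs(): the state, without advancing time (a new reading comes with each control period).
- viewer.grab_frame(name): name is "scene" or "top" or "wrist"; returns (picture, depth): 480x640x3 uint8, red, green, blue; 480x640 float32, m along the optical axis (not along the pixel's ray), 0 where there is no reading.
- viewer.camera_info(name): a dict with "K" (3x3 intrinsics, pixels), "k1" (the pictures are not rectified: a ray, as slopes to the right and down, at radius r is drawn at 1 + k1 r^2 times it, then the intrinsics apply), "R" (3x3) and "t" (3): a world point X has camera coordinates R X + t. Camera axes: x right, y down, z forward; pixel columns grow to the right and rows downward; lengths in m; the calibration is good to about 2 mm. A picture is of the moment at which its call begins: read the wrist's pose just before it. camera_info takes no time and is no camera call; for the wrist camera it gives the pose at the moment of the call.
- order.sign_off(): hands the job in; it is judged then, once.
The state is a dict: "time_s": time; "q": joint angles; "joint_vel": joint speeds; "joint_torque": joint torques, N m; "ee_pos": TCP position; "ee_rot": TCP orientation; "wrist_force": force on the tool from outside, world axes, zero at the start; "wrist_torque": the same for the moment, N m; "width": finger opening in m; "grasp_force": force on a finger pad.
Only numpy, scipy, OpenCV 4.12 (cv2) and the standard library are available. Lean on these libraries where they do the work, as an engineer would, in place of code of your own. Each camera call takes 0.05 s, during which the arm holds its last target. There are 200 camera calls.

## Working session

There is one attempt and no reset: what is moved stays moved. The work goes in short steps, Python scripts to look and compute and a tool call to move; the robot and the scene stay as the last step left them, time stands still between calls to the robot, and variables do not carry over. Pictures are saved under pics/ and viewed, at most 10 in all, crops included, and the job is handed in when it is done.

Besides the shell and the picture viewer there is one more tool, called after ">>>" as name(argument=value, ...) on one line, values as JSON. drive_tool: Moves the arm, as the interface text tells. Its arguments: {"type":"object","properties":{"motion":{"type":"array","items":{"type":"array","items":{"type":"array","items":{"type":"number"}}}},"squeeze":{"type":"number"}},"required":["motion"]}

```bash
mkdir -p pics; cat > h.py <<'E'
import numpy as np, cv2
from plant import get_obs, viewer, order
def grab(n):
    ci=viewer.camera_info(n); p,d=viewer.grab_frame(n); return p,d,ci
def world(ci,d,u,v,z=None,w=2):
    K=np.array(ci["K"]);R=np.array(ci["R"]);t=np.array(ci["t"])
    s=cv2.undistortPoints(np.array([[[u,v]]],float),K,np.array([ci["k1"],0,0,0.]))[0,0]
    ray=np.array([s[0],s[1],1])
    if z is None:
        a=d[int(v)-w:int(v)+w+1,int(u)-w:int(u)+w+1];dep=np.median(a[a>0])
    else:
        dep=(z+(R.T@t)[2])/(R.T@ray)[2]
    return R.T@(ray*dep-t)
E
python3 - <<'E'
from h import *
o=get_obs();print({k:np.round(v,3) for k,v in o.items()})
for n in("scene","top"):
    p,d,ci=grab(n);cv2.imwrite(f"pics/{n}0.png",p[:,:,::-1]);np.savez(f"{n}0.npz",p=p,d=d)
    print(n,ci)
E
```

```text
{'time_s': np.float64(0.0), 'q': array([ 1.092,  0.576,  0.025,  1.438, -0.015,  1.129, -0.056]), 'joint_vel': array([-0.001, -0.001, -0.   , -0.001, -0.   , -0.001, -0.001]), 'joint_torque': array([-1.0000e-03, -7.6579e+01,  2.2500e+00, -2.8598e+01,  1.5000e-02,
        1.3000e-02, -0.0000e+00]), 'ee_pos': array([ 0.259, -0.623,  0.23 ]), 'ee_rot': array([ 0.981,  0.196, -0.   , -0.001]), 'wrist_force': array([ 0.138, -0.581, -0.682]), 'wrist_torque': array([ 0.042, -0.015,  0.011]), 'grasp_force': np.float64(0.0), 'width': np.float64(0.086)}
scene {'K': array([[488.5211969 ,   0.        , 324.38498843],
       [  0.        , 488.5211969 , 238.04235311],
       [  0.        ,   0.        ,   1.        ]]), 'k1': -0.08470041739335185, 'R': array([[-0.69119741, -0.72242978,  0.01847573],
       [-0.50386572,  0.46344037, -0.72893235],
       [ 0.51804003, -0.51314544, -0.68433638]]), 't': array([0.39120828, 0.35879366, 0.653403  ])}
top {'K': array([[593.70083789,   0.        , 317.25381666],
       [  0.        , 593.70083789, 242.04357476],
       [  0.        ,   0.        ,   1.        ]]), 'k1': -0.15287649268474682, 'R': array([[ 0.01881462, -0.99981768,  0.00325775],
       [-0.99575703, -0.01903156, -0.09003182],
       [ 0.09007741, -0.00155001, -0.99593356]]), 't': array([0.02629062, 0.54109489, 0.97592664])}
```

View pics/scene0.png

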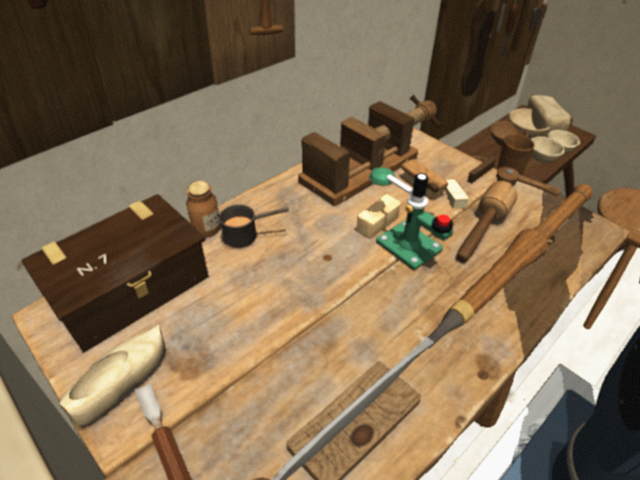

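View pics/top0.png

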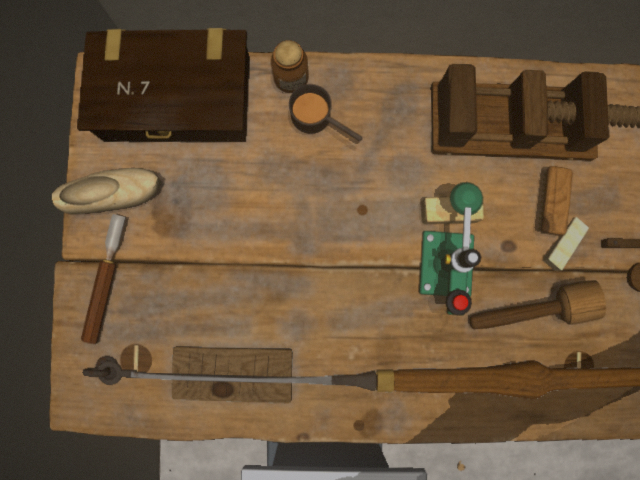

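The scene shows the lamp with its knob at about (421,178) and its button at (443,222). In the top view the knob is at (473,258), the button at (460,302) and the head at (467,197).

```bash
cat > m.py <<'E'
from h import *
f=np.load("top0.npz");d=f["d"];p=f["p"];ci=viewer.camera_info("top")
k=world(ci,d,473,258,.177);b=world(ci,d,460,302);h=world(ci,d,467,197)
print("knob",k,world(ci,d,473,258),"btn",b,"head",h)
hsv=cv2.cvtColor(p,cv2.COLOR_RGB2HSV)
m=((hsv[...,0]<8)|(hsv[...,0]>172))&(hsv[...,1]>180)&(hsv[...,2]>100);m[:280]=0;m[330:]=0
ys,xs=np.nonzero(m);print(xs.mean(),ys.mean(),len(xs),"btn",world(ci,d,xs.mean(),ys.mean()))
for n in("scene",):
    f=np.load("scene0.npz");c=viewer.camera_info("scene")
    print("scene knobtop",world(c,f["d"],421,178),"btn",world(c,f["d"],443,221))
for n,(u,v) in {"a":(429,238),"b":(427,291),"c":(467,298)}.items(): print(n,world(ci,d,u,v,.014))
a=np.concatenate([cv2.resize(p[170:330,400:520][:,:,::-1],None,fx=3.2,fy=3.2,interpolation=cv2.INTER_CUBIC),cv2.resize(f["p"][150:290,345:475][:,:,::-1],(384,512),interpolation=cv2.INTER_CUBIC)],1)
cv2.imwrite("pics/crop.png",a)
E
python3 m.py
```

```text
knob [ 0.50791171 -0.18789845  0.177     ] [ 0.50778124 -0.1873858   0.17891363] btn [ 0.44414811 -0.18221377  0.12283221] head [ 0.60306728 -0.18926888  0.1395961 ]
460.1741573033708 302.03932584269666 178 btn [ 0.44409134 -0.18248536  0.1228275 ]
scene knobtop [ 0.50583533 -0.18203703  0.17718683] btn [ 0.43883732 -0.17548689  0.12005469]
a [ 0.55205353 -0.15482453  0.014     ]
b [ 0.46138024 -0.15174478  0.014     ]
c [ 0.45034595 -0.22108671  0.014     ]
```

View pics/crop.png

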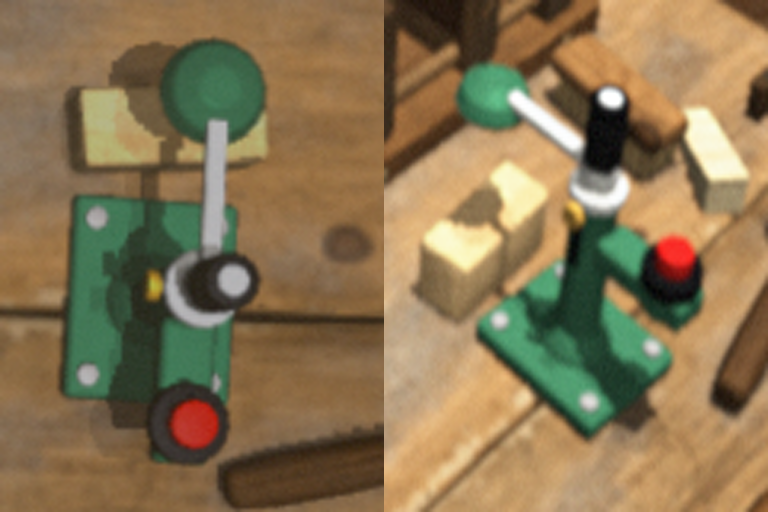

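The crop shows the knob's top at top-view pixel (472.8,257.5) and the button at (460,302). Lamp x lies about -3° from world x. I'll move above the button with the tool aligned to the lamp.

>>> drive_tool(motion=[[[0, 0, 0, 0, 8.5], [0, 0, 0, 0, 8.5], [0, 0, 0, 0, 8.6], [0, 1.6, -4.5, 0, 0], [0, 1.6, -4.5, 0, 0], [0, 1.6, -4.5, 0, 0], [0, 1.6, -4.5, 0, 0], [0, 1.6, -4.5, 0, 0], [0, 1.6, -4.5, 0, 0], [0, 1.6, -4.5, 0, 0], [0, 1.6, -4.5, 0, 0], [0, 1.6, -4.5, 0, 0]]])

```text
time_s: 1.6
ee_pos: [0.4248, -0.2246, 0.2312]
ee_rot: [1.0, -0.026, -0.0, -0.0]
wrist_force: [1.2, 0.8, 0.2]
width: -0.0
grasp_force: 0.0
```

```bash
cat > w.py <<'E'
import sys
from h import *
o=get_obs();print(np.round(o["ee_pos"],4),np.round(o["ee_rot"],4),np.round(o["wrist_force"],1),o["width"],o["time_s"])
n=sys.argv[1];p,d,ci=grab("wrist");cv2.imwrite(f"pics/{n}.png",p[:,:,::-1]);np.savez(n+".npz",p=p,d=d,**ci)
E
sleep 1; python3 w.py w1
```

```text
[ 0.4248 -0.2246  0.2312] [ 9.997e-01 -2.600e-02 -1.000e-04 -1.000e-04] [1.2 0.8 0.2] -1.2786151520620895e-05 1.6
```

View pics/w1.png

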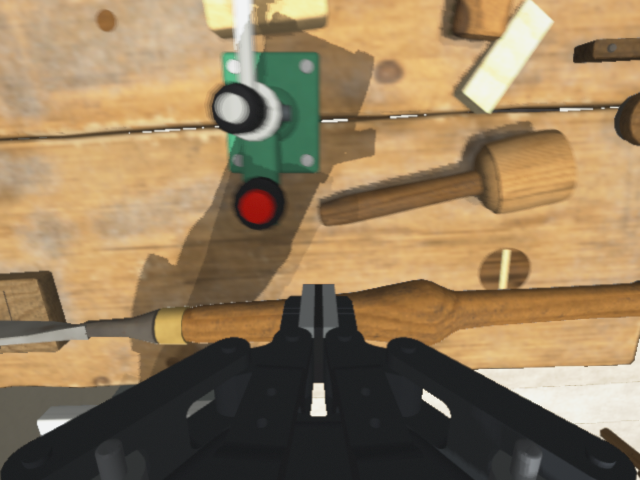

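The wrist view shows the knob's top at (233,106), the button at (258,205) and the plate screws at (235,65), (307,66), (237,160) and (306,160).

```bash
python3 - <<'E'
from h import *
f=np.load("w1.npz");d=f["d"];P=lambda u,v,z=None:np.round(world(f,d,u,v,z),4)
print("knob",P(233,106),P(233,106,.177),"btn",P(258,205),P(258,205,.122))
S=np.array([P(*q,.015) for q in((235,65),(307,66),(237,160),(306,160))]);print(S,S.mean(0))
e=S[0]+S[1]-S[2]-S[3];print("yaw",np.degrees(np.arctan2(e[1],e[0])))
e=S[0]-S[1]+S[2]-S[3];print("yaw",np.degrees(np.arctan2(-e[0],e[1])))
E
```

```text
knob [ 0.5097 -0.1858  0.1801] [ 0.5099 -0.1851  0.177 ] btn [ 0.4461 -0.1832  0.1238] [ 0.4457 -0.1829  0.122 ]
[[ 0.5535 -0.1554  0.015 ]
 [ 0.5491 -0.2207  0.015 ]
 [ 0.4687 -0.1475  0.015 ]
 [ 0.4651 -0.2146  0.015 ]] [ 0.5091  -0.18455  0.015  ]
yaw -4.741168352199083
yaw -3.457776685921148
```

>>> drive_tool(motion=[[[0, 0.7, -2.1, 0, 0], [0, 0.8, -2.2, 0, 0], [0, 0, 0, 5, 0], [0, 0, 0, 4, 0], [0, 0, 0, 0.8, 0], [0, 0, 0, 0, 0], [0, 0, 0, 0, 0]]])

```text
time_s: 2.52
ee_pos: [0.4425, -0.1844, 0.1346]
ee_rot: [1.0, -0.026, 0.001, 0.0]
wrist_force: [-0.0, 0.0, 0.1]
width: 0.0001
grasp_force: 0.0
```

>>> drive_tool(motion=[[[0, 0, 0, 0.7, 0], [0, 0, 0, 0.4, 0], [0, 0, 0, 0.3, 0], [0, 0, 0, 0.2, 0], [0, 0, 0, 0.1, 0], [0, 0, 0, 0, 0], [0, 0, 0, 0, 0]]])

```text
time_s: 3.4
ee_pos: [0.4419, -0.184, 0.1164]
ee_rot: [1.0, -0.026, 0.0, 0.0]
wrist_force: [0.4, -1.4, 4.0]
width: -0.0002
grasp_force: 1.4
```

>>> drive_tool(motion=[[[0, 0, 0, 0.1, 0], [0, 0, 0, 0.1, 0], [0, 0, 0, 0.1, 0], [0, 0, 0, 0, 0], [0, 0, 0, 0, 0]]])

```text
time_s: 4.03
ee_pos: [0.442, -0.1841, 0.1154]
ee_rot: [1.0, -0.026, 0.001, 0.0]
wrist_force: [-7.2, 2.7, 36.4]
width: -0.0003
grasp_force: 18.3
```

>>> drive_tool(motion=[[[0, 0, 0, -0.5, 0], [0, 0, 0, -3, 0], [0, 0, 0, -5, 0], [1, 0, 0, -5, 0], [1, 0, 0, 0, 0], [1, 0, 0, 0, 0]]])

```text
time_s: 4.78
ee_pos: [0.4411, -0.1837, 0.2477]
ee_rot: [1.0, -0.026, -0.001, -0.0]
wrist_force: [-0.0, 0.6, 0.0]
width: 0.0545
grasp_force: 0.0
```

```bash
python3 w.py w2
```

```text
[ 0.4411 -0.1837  0.2477] [ 9.997e-01 -2.590e-02 -5.000e-04 -2.000e-04] [-0.   0.6  0. ] 0.05445660200171958 4.775
```

View pics/w2.png

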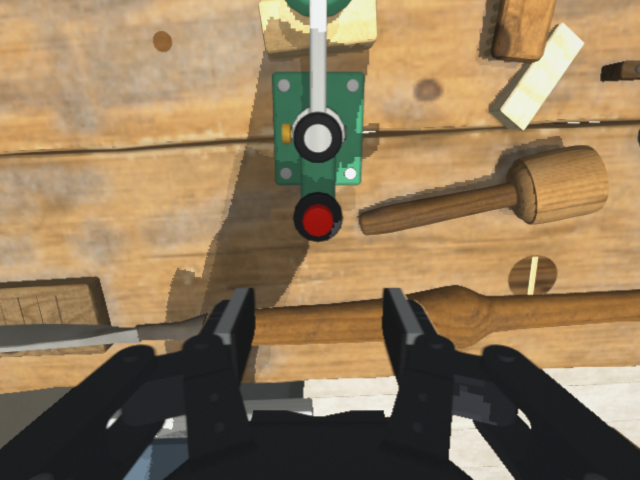

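The mast has popped up. The knob's top is at (317,138) and the button at (318,221), both in line with the tool's x axis.

```bash
python3 - <<'E'
from h import *
f=np.load("w2.npz");d=f["d"]
k=world(f,d,317,138);print(k,world(f,d,318,221),world(f,d,318,80))
o=get_obs();D=k-o["ee_pos"];a=np.radians(-3);print(D,D[0]*np.cos(a)+D[1]*np.sin(a),D[0]*np.sin(a)-D[1]*np.cos(a))
E
```

```text
[ 0.50811262 -0.18651909  0.19780987] [ 0.44416411 -0.18359926  0.12402933] [ 0.54010294 -0.18863719  0.15603924]
[ 0.06724292 -0.0028852  -0.04943049] 0.06730177018176155 -0.0006379734898839329
```

>>> drive_tool(motion=[[[1, 3.4, 0, 0, 0], [1, 3.3, -0.1, 0, 0], [1, 0, 0, 0, 0], [1, 0, 0, 4, 0], [1, 0, 0, 4, 0], [1, 0, 0, 1.4, 0], [1, 0, 0, 0, 0], [1, 0, 0, 0, 0]]])

```text
time_s: 5.82
ee_pos: [0.5092, -0.1868, 0.1555]
ee_rot: [1.0, -0.026, 0.001, 0.0]
wrist_force: [-0.8, -0.3, 0.9]
width: 0.0856
grasp_force: 0.0
```

>>> drive_tool(motion=[[[0, 0, 0, 0, 0], [0, 0, 0, 0, 0], [0, 0, 0, 0, 0], [0, 0, 0, 0, 0], [0, 0, 0, 0, 0], [0, 0, 0, 0, 0]]], squeeze=80)

```text
time_s: 6.58
ee_pos: [0.5088, -0.1868, 0.1544]
ee_rot: [1.0, -0.026, 0.0, 0.0]
wrist_force: [-0.3, -2.8, 0.8]
width: 0.0243
grasp_force: 78.3
```

>>> drive_tool(motion=[[[0, 0, 0, -0.5, 0], [0, 0, 0, -0.5, 0], [0, 0, 0, -0.5, 0], [0, 0, 0, -0.5, 0], [0, 0, 0, -0.5, 0], [0, 0, 0, -0.5, 0], [0, 0, 0, -0.5, 0], [0, 0, 0, -0.5, 0], [0, 0, 0, 0, 0], [0, 0, 0, 0, 0]]])

```text
time_s: 7.82
ee_pos: [0.5087, -0.1867, 0.1943]
ee_rot: [1.0, -0.026, 0.0, 0.0]
wrist_force: [2.3, -5.8, -4.5]
width: 0.0241
grasp_force: 80.2
```

>>> drive_tool(motion=[[[0, 0, 0, -0.3, 0], [0, 0, 0, -0.3, 0], [0, 0, 0, -0.2, 0], [0, 0, 0, 0, 0], [0, 0, 0, 0, 0]]])

```text
time_s: 8.45
ee_pos: [0.5087, -0.1868, 0.2022]
ee_rot: [1.0, -0.026, 0.0, 0.0]
wrist_force: [2.7, -5.9, -5.1]
width: 0.0245
grasp_force: 80.2
```

>>> drive_tool(motion=[[[0, 0, 0, -0.2, 0], [0, 0, 0, -0.2, 0], [0, 0, 0, 0, 0], [0, 0, 0, 0, 0]]])

```text
time_s: 8.95
ee_pos: [0.5087, -0.1867, 0.2061]
ee_rot: [1.0, -0.026, 0.0, 0.0]
wrist_force: [2.4, -5.1, -6.2]
width: 0.0243
grasp_force: 80.2
```

>>> drive_tool(motion=[[[0, 0, 0, -0.2, 0], [0, 0, 0, -0.2, 0], [0, 0, 0, 0, 0], [0, 0, 0, 0, 0]]])

```text
time_s: 9.45
ee_pos: [0.5087, -0.1868, 0.2101]
ee_rot: [1.0, -0.026, -0.0, 0.0]
wrist_force: [2.5, -5.0, -6.5]
width: 0.0246
grasp_force: 80.2
```

>>> drive_tool(motion=[[[0, 0, 0, -0.2, 0], [0, 0, 0, -0.1, 0], [0, 0, 0, 0, 0], [0, 0, 0, 0, 0]]])

```text
time_s: 9.95
ee_pos: [0.5087, -0.1867, 0.213]
ee_rot: [1.0, -0.026, -0.0, 0.0]
wrist_force: [2.0, -5.3, -6.8]
width: 0.0244
grasp_force: 80.2
```

>>> drive_tool(motion=[[[0, 0, 0, -0.2, 0], [0, 0, 0, -0.1, 0], [0, 0, 0, 0, 0], [0, 0, 0, 0, 0]]])

```text
time_s: 10.45
ee_pos: [0.5087, -0.1867, 0.216]
ee_rot: [1.0, -0.026, -0.0, 0.0]
wrist_force: [3.8, -5.8, -6.4]
width: 0.0244
grasp_force: 80.2
```

>>> drive_tool(motion=[[[0, 0, 0, -0.2, 0], [0, 0, 0, -0.1, 0], [0, 0, 0, 0, 0], [0, 0, 0, 0, 0]]])

```text
time_s: 10.95
ee_pos: [0.5087, -0.1868, 0.2189]
ee_rot: [1.0, -0.026, -0.0, 0.0]
wrist_force: [3.2, -5.9, -7.2]
width: 0.0243
grasp_force: 80.2
```

>>> drive_tool(motion=[[[0, 0, 0, -0.2, 0], [0, 0, 0, -0.1, 0], [0, 0, 0, 0, 0], [0, 0, 0, 0, 0]]])

```text
time_s: 11.45
ee_pos: [0.5086, -0.1868, 0.2208]
ee_rot: [1.0, -0.026, -0.001, 0.0]
wrist_force: [6.8, -7.5, -19.2]
width: 0.0242
grasp_force: 79.8
```

The force jumped from 7 to 19 N and the mast stopped rising, so this looks like the second stop. I'll pull slightly more and check by camera that the knob hasn't slipped.

>>> drive_tool(motion=[[[0, 0, 0, -0.1, 0], [0, 0, 0, 0, 0], [0, 0, 0, 0, 0], [0, 0, 0, 0, 0]]])

```text
time_s: 11.95
ee_pos: [0.5085, -0.1867, 0.2209]
ee_rot: [1.0, -0.026, -0.001, 0.0]
wrist_force: [9.8, -7.5, -28.3]
width: 0.0242
grasp_force: 80.3
```

```bash
python3 - <<'E'
from h import *
o=get_obs();print(o["ee_pos"],o["wrist_force"],o["width"])
out=[]
for n in("scene","top"):
    p,d,ci=grab(n);np.savez(n+"1.npz",p=p,d=d)
    K=np.array(ci["K"]);c=np.array(ci["R"])@np.array([.508,-.187,.2])+ci["t"]
    u,v=(K@(c/c[2]))[:2].astype(int);print(n,u,v)
    y0=max(v-75,0);x0=min(max(u-60,0),520);out.append(cv2.resize(p[y0:y0+150,x0:x0+120][:,:,::-1],(400,500)));print(x0,y0)
cv2.imwrite("pics/end.png",np.concatenate(out,1))
E
```

```text
[ 0.50853676 -0.18671778  0.22094827] [  9.82814445  -7.48859734 -28.34770304] 0.024179726484234138
scene 424 165
364 90
top 478 257
418 182
```

View pics/end.png

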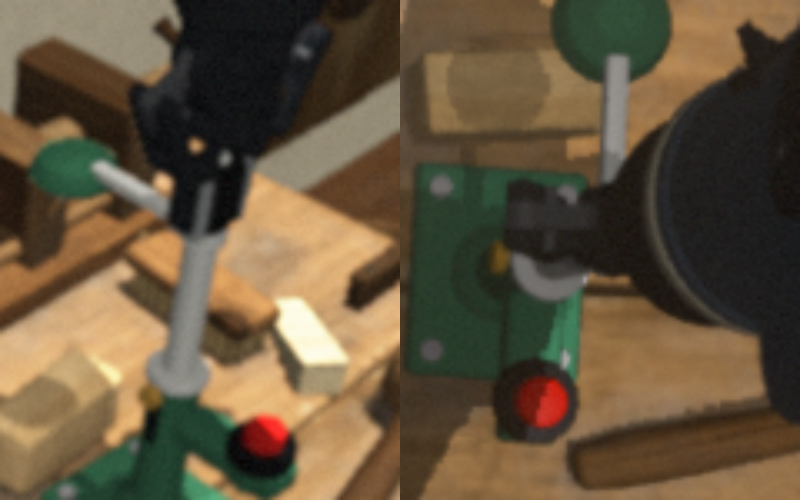

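The mast is well extended, the head is at about top-view pixel (481,188), and the blank hasn't moved. I'll check the head's rise, then hand in.

```bash
python3 - <<'E'
from h import *
f=np.load("top1.npz");h=world(viewer.camera_info("top"),f["d"],481,187);print(h,"rise",h[2]-.1396,get_obs()["wrist_force"])
if .066<h[2]-.1396<.094: print(order.sign_off())
E
```

```text
[ 0.60297561 -0.18744866  0.22370998] rise 0.08410998069338826 [  9.57531949  -8.22329665 -27.24040111]
the job is handed in; nothing more can be done
None
```

The lamp is up against its second stop, about 84 mm above its start, with the knob still gripped and about 28 N of pull on it. The blank stayed where it was, and I handed the job in at about 12 s of the 42 s allowed; no verdict came back.

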